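# Clamp a polished engine cover in its holding fixture

## Robot

A 6-joint arm with a two-finger parallel gripper is mounted at the origin on the work surface. World frame = base frame: x ahead of the robot, y to its left, z up, the work surface at z = 0. Lengths are in mm, angles in rad, forces in N, time in s.
With the tool pointing down it reaches from about 300 to 775 mm from the base axis. Payload 14.6 kg.
Tool frame: the origin (TCP) lies between the finger pads; the fingertips stand 22 mm ahead of it and the grasp point (between the pads) lies 3 mm ahead of it (finger_overhang is the distance from the TCP to the fingertips, in mm); z points along the fingers, y is the direction in which the jaws open and shut (so a half turn about z gives the same grasp; the last joint's range is limited). The gripper opens to 94 mm and grips with 3 to 60 N. Pads are 16 mm wide; open, the fingers measure 119 mm over their backs; the gripper's body (75 mm by 177 mm) begins 78 mm behind the grasp point.
Start: joints at [1.158, 0.3, 1.521, -0, 1.321, -0.067], TCP at [186.419, 517.433, 227.446] pointing down, gripper open.
Joint ranges: [-3.03, 3.03], [-0.79, 2.21], [0.23, 2.52], [-1.04, 4.18], [0, 3.07], [-2.55, 2.55]. Speed limits (rad/s): [2.22, 2.22, 2.57, 3.14, 3.14, 3.14].

## Interface

Orientations are given as [roll, pitch, yaw] about the fixed x, y, z axes, in that order (R = Rz(yaw) Ry(pitch) Rx(roll)).
In Python, from cell import * gives the robot as it stands.
- The arm moves only by the tool jog_arm, never from a script. Its argument "increments" is a list of rows, each a list of 7 numbers: the shift along the tool's x, y, z in cm, then the turn, a rotation vector about the tool's x, y, z in degrees, then the finger opening in cm, from 0 to 9.4. In form: [[x, y, z, wx, wy, wz, grip], ...]. A call has 1 to 20 rows; each row shifts and turns the commanded pose from where the row before left it, along the tool's axes as they then stand; what a row does not reach is not made up. A row lasts 1/8 s, in which the tool goes at most 62.5 mm and 10.7 degrees, less where a joint would pass 70% of its speed; a pose out of reach is approached as far as the arm can. A call is refused whole if a number of a shift passes 6.25 or a number of a turn 10.7, either way. A call with a gripper value outside its range is refused whole. The fingers move at their own pace and stop on an object; "squeeze" is the grip in N (left out, the last holds). Time passes only in rows, so rows that do not move let the fingers close. It gives the time, the measured TCP pose, the force and the opening at its end, in the units of the state.
- read_state(): the state, without advancing time (a new reading comes with each control period).
- camera(name): name is "side" or "top"; returns a dict with "image" (420x560x3 uint8, red, green, blue), "K" (3x3 intrinsics, pixels), "k1" (the pictures are not rectified: a ray, as slopes to the right and down, at radius r is drawn at 1 + k1 r^2 times it, then the intrinsics apply), "rvec" (rotation vector, rad) and "tvec" (3), from world to camera coordinates, as OpenCV has them. Camera axes: x right, y down, z forward; pixel columns grow to the right and rows downward; lengths in mm; the calibration is good to about 2 mm. A picture is of the moment at which its call begins. There is no depth.
- sign_off(): hands the job in, once; it reports no verdict.
Trained networks look in a picture, given as the dict that the camera call returned (one of the last four; its "shot" number tells which), for a name from the list of things; names that differ only in an ending like _2 or _b are one class to them, and where a whole thing is asked for, a point or a joint stands for the part that bears it (a point fixed in the world has none). Each returns a list of dicts, best first, with "conf" (0 to 1); they miss things now and then, are a little off and sometimes report something else, mostly with a low value. They report only what shows in the picture. A call takes as long as a camera call. They do not tell look-alikes from the thing itself.
- recognise(picture, name): "centre" ([x, y, z] in mm, in the coordinates of the camera as it stood for that picture, good to about 4 mm: the middle of the surface that is visible of it).
- regions_of(picture, name): "mask" (420x560 bool, what is visible of it).
The state is a dict: "clock": time; "joints": joint angles; "qd": joint speeds; "effort": joint torques, N m; "eef_pos": TCP position; "eef_rot": TCP orientation; "wrist_force": force on the tool from outside, world axes, zero at the start; "moment": the same for the moment, N m; "finger_gap": finger opening in mm.
Only numpy, scipy, OpenCV 4.12 (cv2) and the standard library are available. Lean on these libraries where they do the work, as an engineer would, in place of code of your own. Each camera call takes 0.05 s, during which the arm holds its last target.

## Task

Lay the small aluminium cover fully down in the blue nest of the fixture, turned so that its ear lies in the ear notch; lower it in, do not drop it. Then hold the clamp's red release button pressed in while you slide the clamp all the way home to the end of its travel, so that its steel toe reaches over the edge of the cover, and let go so that it locks there. Leave the ribbed round cover and the jar where they are.

Things in the scene. Friction and masses are not known exactly. Their poses are not given: they have to be found in the camera images.
- cover_mid (a point): Loose cast aluminium cover, 0.2 to 0.42 kg, lying flat, fin up; the point is its centre, half-way up, 22 mm above its underside. Plate 60 mm (its x) by 90 mm (its y), 14 mm thick, the lowest 4 mm 1.5 mm smaller all round as a lead-in. Square ear on its +x edge. Upright fin on top to hold it by. z is up.
- cover_fin (a point): Middle of the top of the cover's fin, 22 mm above and -3 mm along y from point cover_mid; axes as the cover's. The fin is 14 mm thick along x, 50 mm long along y and stands 30 mm up from the plate's top.
- cover_ear (a point): Middle of the cover's ear (16 mm out from the plate's +x edge, 20 mm wide, 14 mm thick), on its underside: +38 mm along x and -25 mm along y from the cover's centre. Axes as the cover's.
- fixture: Fixture, screwed down: dark steel base plate 130 mm (its x) by 340 mm (its y), 8 mm thick. Blue nest at its -y end (124 by 120 mm outside, wall tops 18 mm above the work surface); the clamp's rail runs along y from the nest to the +y end. Origin: centre of the plate's underside, on the work surface; z up.
- nest (a point): Centre of the nest pocket's floor, 8 mm above the work surface, x = 0, y = -95 mm in the fixture; axes as the fixture's. Pocket 10 mm deep, of the cover's outline with 2 mm room all round. It takes the cover one way only: cover x and y along fixture x and y, centred here. Seated, the plate is on this floor, its top 4 mm above the walls, and point cover_mid is 22 mm above this point.
- nest_ear (a point): Middle of the notch for the ear, on the pocket floor: +38 mm along x and -25 mm along y from the nest's centre. Axes as the fixture's.
- clamp (a joint): Position of the clamp on its rail, m: 0 = far end; grows as it slides along the fixture's -y towards the nest; 0.126 = home, in the last notch, at the end stop. Starts between 0 and about 0.046. With the button out it is locked in a notch (one every 9 mm, 1.5 mm play either way; holds 70 N); with the button fully in it slides with 1 to 2 N and stays where it is left.
- clamp_grip (a point): Middle of the clamp's black upright grip post at the button's height, 67 mm above the work surface; moves with the clamp; axes as the fixture's. Post 22 mm thick along x, 40 mm wide along y, from 36 mm (top of its grey carriage, 50 by 50 mm) to 88 mm above the work surface.
- release_face (a point): Middle of the outer face of the red release button, 28 by 28 mm, which stands 6 mm out of the post's +x face; axes as the fixture's. Post and button are 28 mm thick together, 23 mm with the button in. Pinching them together along x, one finger on each side, presses the button.
- release (a joint): How far the red button is pressed in (along the fixture's -x), m: 0 = out, locked; 0.005 = fully in; the pawl is clear from about 0.004. A spring pushes it out: 5 N at first, 9 N fully in. Let go between two notches, the pawl may rest on a tooth with the button part-way in.
- clamp_toe (a point): Tip of the clamp's steel toe, on its underside, 25 mm above the work surface, 63 mm along the fixture's -y from the grip post's middle; the toe is 30 mm wide, 7 mm thick. With the clamp home it reaches 19 mm over the seated cover's +y end, 3 mm above the plate and 4 mm short of the fin.
- clutch_cover: Ribbed round aluminium cover, 130 mm across, 40 mm high, loose, to be left alone. Origin: centre of its underside.
- paste: White jar with blue lid, 60 mm across, 60 mm high, loose, to be left alone. Origin: centre of its underside.
Mind the look-alikes: they are no part of the job. What is shaped like the part that bears cover_mid but orange is not meant.

How it is judged (in metres and radians):
On the way, in this order (a step that is already met when the one before it is completed fails the run):
1. the cover lies fully down in the nest, ear in the notch, and has been let go (horizontal distance between cover_mid and nest below 0.005 m and horizontal distance between cover_ear and nest_ear below 0.006 m and z of cover_mid in the frame of nest below 0.0245 m and angle between cover_mid's own z axis and vertical below 0.05 rad and contact force between the fingers and cover below 0.1 N), for 0.2 s.
2. the clamp is slid along with its release button held in (value of joint release above 0.003 m and value of joint clamp above 0.07 m), for 0.2 s.
At the end, for the whole second after the job is handed in: The cover lies at rest in the nest (within 5 mm of the nest's centre, ear within 6 mm of the notch, less than 2.5 mm proud, tilted under 0.05 rad), the clamp is within 4 mm of its end stop, in the last notch, and its button is out (under 1 mm), so it is locked (horizontal distance between cover_mid and nest below 0.005 m and horizontal distance between cover_ear and nest_ear below 0.006 m and z of cover_mid in the frame of nest below 0.0245 m and angle between cover_mid's own z axis and vertical below 0.05 rad and value of joint clamp above 0.122 m and value of joint release below 0.001 m and linear speed of cover below 0.02 m/s); the robot touches nothing.
It fails at once if the cover is dropped: let go more than 25 mm above where it belongs (height (world z) of cover_mid above 0.056 m and contact force between the fingers and cover below 0.05 N).
It fails at once if the ribbed round cover or the jar is moved more than 20 mm (distance of any of clutch_cover, paste from where it was at the start of the episode above 0.02 m).
It also fails if it takes over 54 s, if anything falls off the work surface, if the arm or the gripper's body presses on something with over 40 N, if the wrist force passes 120 N, or if a joint passes its speed limit or range.

## Working session

There is one attempt and no reset: what is moved stays moved. The work goes in short steps, Python scripts to look and compute and a tool call to move; the robot and the scene stay as the last step left them, time stands still between calls to the robot, and variables do not carry over. Pictures are saved under pics/ and viewed, and the job is handed in when it is done.

Besides the shell and the picture viewer there is one more tool, called after "Call:" as name(argument=value, ...), one argument or row to a line, values as JSON. jog_arm: Moves the arm, as the interface text tells. Its arguments: {"type":"object","properties":{"increments":{"type":"array"},"squeeze":{"type":"number"}},"required":["increments"]}

```bash
mkdir -p pics; ls
python3 - <<'E'
from cell import *
import cv2,numpy as np
s=read_state();print(s)
for n in ("side","top"):
    c=camera(n); print(n,c["K"],c["k1"],c["rvec"],c["tvec"],c["shot"])
    cv2.imwrite(f"pics/{n}0.png",cv2.resize(c["image"][:,:,::-1],(800,600),interpolation=cv2.INTER_CUBIC))
    for t in ("cover_mid","fixture","clamp","clamp_grip","release_face","clutch_cover","paste","cover_fin"):
        try:
            r=recognise(c,t)
            R=cv2.Rodrigues(np.array(c["rvec"],float))[0];tv=np.array(c["tvec"],float).ravel()
            for d in r: print(t,round(d["conf"],2),np.round(R.T@(np.array(d["centre"])-tv),0))
        except Exception as e: print(t,repr(e))
print(read_state()["clock"])
E
```

```text
pics
{'clock': 0.0, 'joints': array([ 1.15841016e+00,  3.00519389e-01,  1.52159128e+00, -4.56057472e-05,
        1.32068967e+00, -6.65862869e-02]), 'qd': array([ 0.00038339, -0.00059426,  0.00103632, -0.00195578,  0.00206102,
        0.00079554]), 'effort': array([ 1.93342086e-03, -5.31806266e+01, -3.52736843e+01,  7.09448196e-02,
        2.43466313e-02, -1.05026754e-04]), 'eef_pos': array([186.33187211, 517.22030263, 226.85551112]), 'eef_rot': array([-3.14038470e+00, -3.62808500e-05,  2.79580406e+00]), 'wrist_force': array([-0.31408794,  0.68093983, -0.26578028]), 'moment': array([-0.0114358 ,  0.04577887,  0.02146413]), 'finger_gap': 93.96526714609368}
side [[393.18159371   0.         283.94007697]
 [  0.         393.18159371 208.24798015]
 [  0.           0.           1.        ]] -0.04309641508157506 [ 2.13824939 -0.3469234   0.18870207] [-444.37340319  135.33784614 1161.50574637] 1
cover_mid 0.95 [ 285. -236.   13.]
cover_mid 0.89 [ 296. -440.   11.]
cover_mid 0.72 [ 429. -258.   15.]
fixture 0.82 [531.  55.   7.]
fixture 0.67 [ 430. -259.   16.]
clamp 0.5 [546. 147.  31.]
clamp_grip 0.52 [543. 150.  36.]
release_face 0.45 [ 621. -308.   41.]
clutch_cover 0.67 [498. 409.  27.]
paste 0.68 [ 619. -307.   39.]
cover_fin 0.68 [ 294. -444.   12.]
cover_fin 0.17 [527.  54.   1.]
top [[437.51807278   0.         278.49488961]
 [  0.         437.51807278 210.85548349]
 [  0.           0.           1.        ]] -0.008701295216694879 [ 1.99659823 -2.22093324  0.23892384] [  55.27162714  492.50250633 1057.54839694] 2
cover_mid 0.92 [ 438. -243.   17.]
cover_mid 0.66 [ 301. -424.   12.]
fixture 0.56 [529.  92.   9.]
clamp 0.97 [545. 154.  39.]
clamp_grip 0.93 [546. 152.  36.]
release_face 0.57 [ 623. -288.   60.]
clutch_cover 0.82 [504. 440.  34.]
cover_fin 0.84 [ 434. -247.   12.]
cover_fin 0.84 [ 300. -423.   21.]
cover_fin 0.78 [ 286. -219.   20.]
0.9
```

View pics/side0.png

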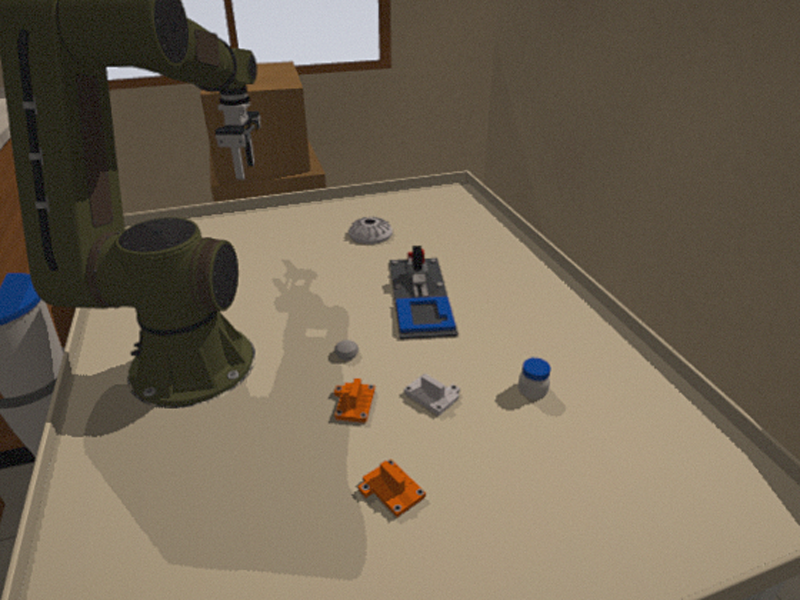

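View pics/top0.png

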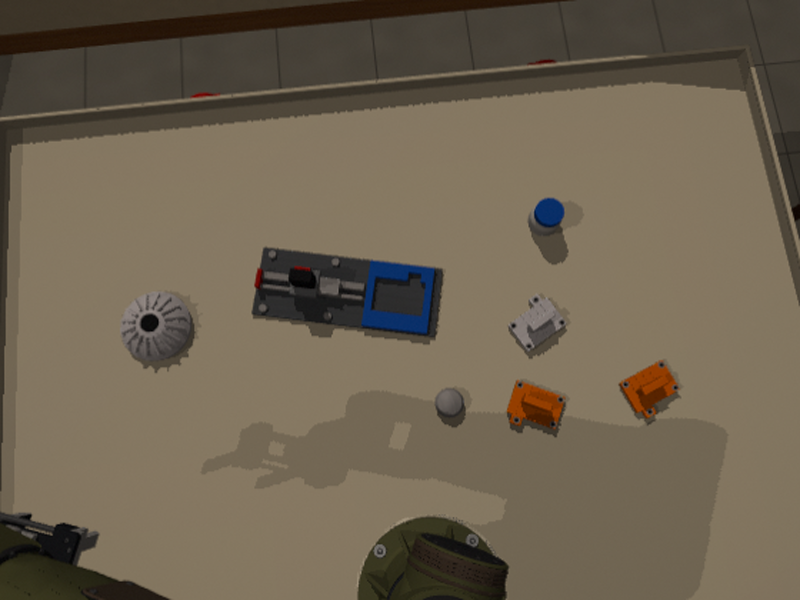

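```bash
cat > h.py <<'E'
from cell import *
import cv2,numpy as np,pickle
def cal(c):
    return np.array(c["K"],float),float(c["k1"]),cv2.Rodrigues(np.array(c["rvec"],float))[0],np.array(c["tvec"],float).ravel()
def proj(c,P):
    K,k,R,t=cal(c); q=np.atleast_2d(P)@R.T+t; s=q[:,:2]/q[:,2:]; s=s*(1+k*(s**2).sum(1,keepdims=True))
    return s*[K[0,0],K[1,1]]+[K[0,2],K[1,2]]
def ray(c,uv):
    K,k,R,t=cal(c); d=(np.array(uv,float)-[K[0,2],K[1,2]])/[K[0,0],K[1,1]]
    s=d.copy()
    for _ in range(10): s=d/(1+k*(s**2).sum())
    return -R.T@t, R.T@np.array([s[0],s[1],1.])
def onz(c,uv,z):
    o,d=ray(c,uv); return o+d*(z-o[2])/d[2]
def tri(c1,u1,c2,u2):
    A=[];b=[]
    M=np.zeros((3,3));v=np.zeros(3)
    for c,u in((c1,u1),(c2,u2)):
        o,d=ray(c,u);d/=np.linalg.norm(d);Q=np.eye(3)-np.outer(d,d);M+=Q;v+=Q@o
    return np.linalg.solve(M,v)
def crop(c,u,v,w,h,s,name):
    im=c["image"][v:v+h,u:u+w,::-1]
    cv2.imwrite(name,cv2.resize(im,None,fx=s,fy=s,interpolation=cv2.INTER_CUBIC))
E
python3 - <<'E'
from h import *
D={}
for n in ("side","top"):
    c=camera(n); D[n]=c
    D[n+"_cm"]=regions_of(c,"cover_mid"); D[n+"_cl"]=regions_of(c,"clamp"); D[n+"_fx"]=regions_of(c,"fixture")
    for k in("_cm","_cl","_fx"):
        for r in D[n+k]:
            ys,xs=np.nonzero(r["mask"]); print(n,k,round(r["conf"],2),len(xs),xs.min(),xs.max(),ys.min(),ys.max())
pickle.dump(D,open("d0.pkl","wb"))
crop(D["top"],345,195,60,60,10,"pics/tc.png")
crop(D["side"],275,250,60,50,12,"pics/sc.png")
crop(D["top"],170,165,145,80,5,"pics/tf.png")
crop(D["side"],260,165,70,75,8,"pics/sf.png")
E
```

```text
side _cm 0.85 659 282 321 263 289
side _cm 0.82 666 234 261 265 295
side _cm 0.56 454 244 273 152 170
side _cm 0.55 1030 251 297 321 362
side _cl 0.66 296 284 298 172 198
side _fx 0.92 2258 272 319 171 238
top _cm 0.84 835 356 395 206 244
top _cm 0.83 885 356 394 266 299
top _cm 0.56 920 434 475 252 292
top _cl 0.67 583 202 237 186 208
top _cl 0.3 862 356 395 206 244
top _fx 0.69 6161 176 309 173 235
```

View pics/tc.png

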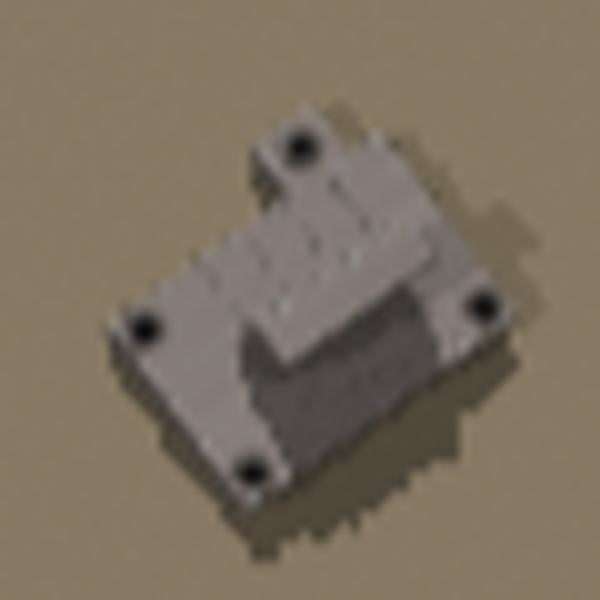

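View pics/sc.png

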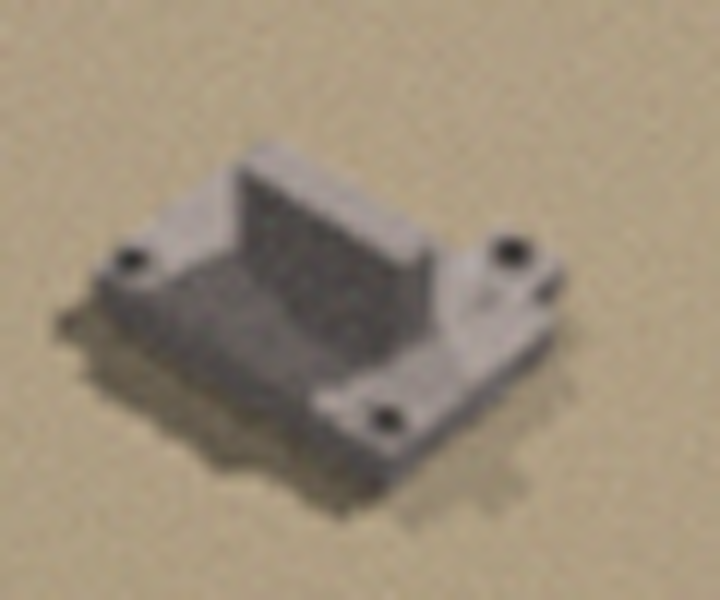

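View pics/tf.png

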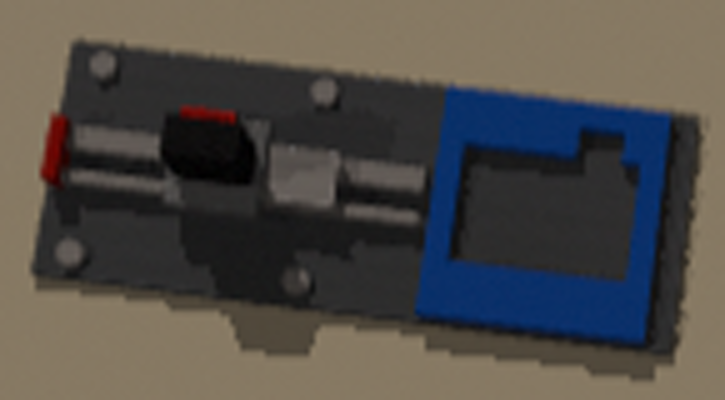

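View pics/sf.png

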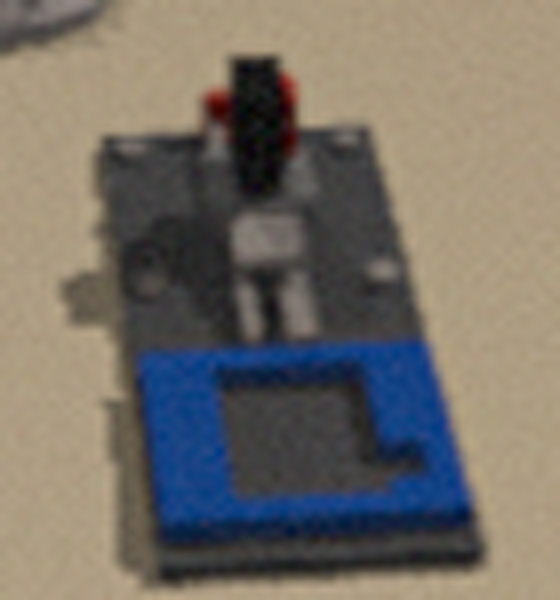

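```bash
cat > fit.py <<'E'
from h import *
from scipy.optimize import minimize
S=4
def T(p):
    x,y,z,a=p; R=np.array([[np.cos(a),-np.sin(a),0],[np.sin(a),np.cos(a),0],[0,0,1]]); return lambda P: np.atleast_2d(P)@R.T+[x,y,z]
def poly(c,P,hull,off,shape):
    u=(proj(c,P)-off+0.5)*S-0.5
    m=np.zeros((shape[0]*S,shape[1]*S),np.uint8)
    if hull: u=cv2.convexHull(u.astype(np.float32))[:,0]
    cv2.fillPoly(m,[np.round(u*16).astype(np.int32)],1,shift=4); return m
def box(x0,x1,y0,y1,z0,z1): return np.array([[x,y,z] for x in(x0,x1) for y in(y0,y1) for z in(z0,z1)],float)
COVER=[box(-30,30,-45,45,4,14),box(-28.5,28.5,-43.5,43.5,0,14),box(30,46,-35,-15,4,14),box(28,44.5,-33.5,-16.5,0,14),box(-7,7,-28,22,14,44)]
def rcover(c,p,off,sh):
    f=T(p); m=0
    for b in COVER: m=m|poly(c,f(b),True,off,sh)
    return m
pk=np.array([[-32,-47],[32,-47],[32,-37],[48,-37],[48,-13],[32,-13],[32,47],[-32,47]],float)+[0,-95]
def rnest(c,p,off,sh):
    f=T(p); m=poly(c,f(box(-62,62,-155,-35,8,18)),True,off,sh)
    a=poly(c,f(np.c_[pk,np.full(8,18.)]),False,off,sh)&poly(c,f(np.c_[pk,np.full(8,8.)]),False,off,sh)
    return m&(1-a)
def down(m,sh): return m.reshape(sh[0],S,sh[1],S).mean((1,3))
def fit(views,ren,p0,step,free=(0,1,2,3)):
    # views: list of (cam,mask)
    W=[]
    for c,m in views:
        ys,xs=np.nonzero(m);x0,x1,y0,y1=xs.min()-12,xs.max()+13,ys.min()-12,ys.max()+13
        x0=max(x0,0);y0=max(y0,0)
        W.append((c,np.array([x0,y0]),m[y0:y1,x0:x1].astype(float)))
    p0=np.array(p0,float);fr=list(free)
    def cost(q):
        p=p0.copy();p[fr]=q;s=0
        for c,o,m in W:
            r=down(ren(c,p,o,m.shape),m.shape); s+=np.abs(r-m).sum()/m.sum()
        return s
    best=None
    q=p0[fr]
    for k in range(3):
        sim=np.vstack([q]+[q+np.eye(len(fr))[i]*np.array(step)[fr][i]/(2**k) for i in range(len(fr))])
        r=minimize(cost,q,method="Nelder-Mead",options=dict(initial_simplex=sim,xatol=.02,fatol=1e-5,maxiter=400)); q=r.x
    p=p0.copy();p[fr]=q;return p,r.fun
E
cat > a.py <<'E'
from fit import *
D=pickle.load(open("d0.pkl","rb"))
s,t=D["side"],D["top"]
ms=D["side_cm"][0]["mask"];mt=D["top_cm"][0]["mask"]
p0=[438,-250,0,.61];st=[10,10,5,.1]
for nm,v in(("both",[(s,ms),(t,mt)]),("side",[(s,ms)]),("top",[(t,mt)])):
    p,f=fit(v,rcover,p0,st,(0,1,2,3) if nm=="both" else (0,1,3)); print(nm,p.round(2),round(f,3))
def blue(c):
    im=c["image"].astype(int); r,g,b=im[...,0],im[...,1],im[...,2]; m=(b>1.6*r)&(b>g*1.3)&(b>35)
    n,l,stt,_=cv2.connectedComponentsWithStats(m.astype(np.uint8))
    ids=[i for i in range(1,n)]
    # component near fixture
    u=proj(c,[[530,40,15]])[0]
    i=min((i for i in ids if stt[i,4]>400),key=lambda i:np.hypot(*(_[i]-u))); return l==i
bs,bt=blue(s),blue(t);print(bs.sum(),bt.sum())
p0=[530,100,0,-.1]
for nm,v in(("both",[(s,bs),(t,bt)]),("side",[(s,bs)]),("top",[(t,bt)])):
    p,f=fit(v,rnest,p0,st,(0,1,2,3) if nm=="both" else (0,1,3)); print(nm,p.round(2),round(f,3), T(p)([[0,-95,8]]).round(1))
E
python3 a.py
```

```text
both [ 436.55 -247.02   -2.64    0.51] 0.12
side [ 434.22 -249.55    0.      0.49] 0.063
top [ 436.73 -247.05    0.      0.5 ] 0.048
653 1336
both [ 5.3482e+02  9.3810e+01 -1.6300e+00 -2.2000e-01] 0.177 [[513.8   1.2   6.4]]
side [ 5.3506e+02  9.0830e+01  0.0000e+00 -2.4000e-01] 0.102 [[512.9  -1.6   8. ]]
top [ 5.3553e+02  9.3450e+01  0.0000e+00 -2.4000e-01] 0.078 [[513.4   1.1   8. ]]
```

```bash
cat > b.py <<'E'
from fit import *
D=pickle.load(open("d0.pkl","rb"))
s,t=D["side"],D["top"]
CL=[box(-25,25,-25,25,14,36),box(-11,11,-20,20,36,88),box(11,17,-14,14,53,81),box(-15,15,-63,0,25,32)]
def mk(fx):
    def rcl(c,p,off,sh):
        f=T(fx);m=0
        for b in CL: m=m|poly(c,f(b+[0,p[0],0]),True,off,sh)
        return m
    return rcl
fs=[535.1,90.8,0,-.24];ft=[535.5,93.4,0,-.24]
for nm,c,fx in(("side",s,fs),("top",t,ft)):
    m=D[nm+"_cl"][0]["mask"]
    p,f=fit([(c,m)],mk(fx),[85],[15],(0,)); print(nm,p,f,"q",120-p[0])
def edges(P,n=2): return [(i,j) for i in range(8) for j in range(i) if bin(i^j).count("1")==1]
def draw(c,boxes,f,im,o,S,col):
    for b in boxes:
        u=(proj(c,f(b))-o+.5)*S-.5
        for i,j in edges(b): cv2.line(im,tuple(np.int32(u[i].round())),tuple(np.int32(u[j].round())),col,1,cv2.LINE_AA)
qy=p[0]
for nm,c,fx,cv_,o,sz in(("side",s,fs,[434.2,-249.5,0,.5],(225,165),(110,135)),("top",t,ft,[436.7,-247,0,.5],(165,160),(240,100))):
    S_={"side":5,"top":3.3}[nm]
    o=np.array(o);im=cv2.resize(c["image"][o[1]:o[1]+sz[1],o[0]:o[0]+sz[0],::-1],None,fx=S_,fy=S_,interpolation=cv2.INTER_CUBIC)
    draw(c,COVER,T(cv_),im,o,S_,(0,255,0))
    draw(c,[box(-62,62,-155,-35,8,18),box(-65,65,-170,170,0,8)],T(fx),im,o,S_,(0,255,255))
    for z,k in((18,(255,255,255)),(8,(0,160,255))):
        u=(proj(c,T(fx)(np.c_[pk,np.full(8,z)]))-o+.5)*S_-.5; cv2.polylines(im,[np.int32(u.round())],True,k,1,cv2.LINE_AA)
    draw(c,[b+[0,qy,0] for b in CL],T(fx),im,o,S_,(255,0,255))
    cv2.imwrite(f"pics/ov_{nm}.png",im)
E
python3 b.py
```

```text
side [78.671875] 0.13576858108108109 q 41.328125
top [76.09375] 0.1072041166380789 q 43.90625
```

View pics/ov_top.png

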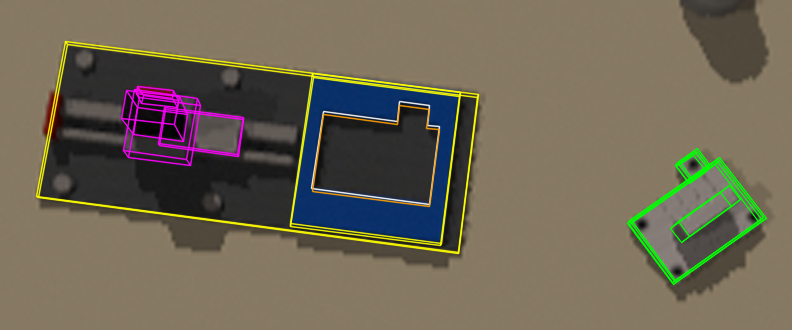

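View pics/ov_side.png

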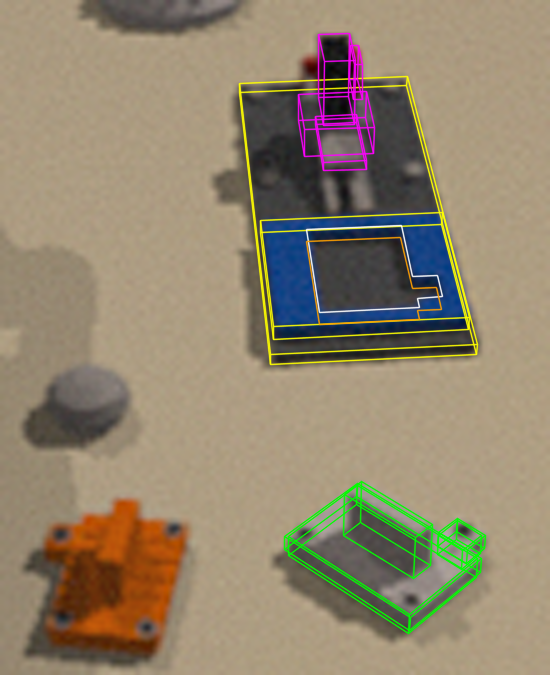

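```bash
cat > go.py <<'E'
import sys
from h import *
from scipy.spatial.transform import Rotation as Ro
def go(pts):
    s=read_state(); p=s["eef_pos"];R=Ro.from_euler("xyz",s["eef_rot"])
    print("t",round(s["clock"],2),"pos",p.round(1),"rot",np.round(s["eef_rot"],4),"F",s["wrist_force"].round(1),"gap",round(s["finger_gap"],1),"J",s["joints"].round(2))
    for x,y,z,psi in pts:
        R2=Ro.from_euler("xyz",[np.pi,0,psi]); w=(R.inv()*R2).as_rotvec(degrees=True)
        d=R2.inv().apply(np.array([x,y,z])-p)/10
        print("turn",w.round(2),"rows",round(np.abs(w).max()/10.7,2),"then shift cm",d.round(2),"rows",round(np.linalg.norm(d)/6.25,2))
        p=np.array([x,y,z]);R=R2
if __name__=="__main__":
    a=list(map(float,sys.argv[1:])); go([a[i:i+4] for i in range(0,len(a),4)])
E
python3 go.py 300 400 200 2.071  450 100 180 2.071  437 -250.6 120 2.071  437 -250.6 39 2.071
```

```text
t 1.3 pos [186.4 517.4 227.4] rot [3.1416 0.     2.7958] F [0.5 0.8 0.5] gap 93.8 J [ 1.16  0.3   1.52 -0.    1.32 -0.07]
turn [ 0.    0.   41.53] rows 3.88 then shift cm [-15.75   4.34   2.74] rows 2.65
turn [0. 0. 0.] rows 0.0 then shift cm [-33.52  -1.23   2.  ] rows 5.38
turn [0. 0. 0.] rows 0.0 then shift cm [-30.14 -17.96   6.  ] rows 5.69
turn [0. 0. 0.] rows 0.0 then shift cm [ 0.  -0.   8.1] rows 1.3
```

Call:
jog_arm(
  increments=[
    [0,0,0,0,0,10.4,6],
    [0,0,0,0,0,10.4,6],
    [0,0,0,0,0,10.4,6],
    [0,0,0,0,0,10.4,6],
    [-3.94,1.08,0.68,0,0,0,6],
    [-3.94,1.08,0.68,0,0,0,6],
    [-3.94,1.08,0.68,0,0,0,6],
    [-3.94,1.08,0.68,0,0,0,6],
    [-4.79,-0.18,0.29,0,0,0,6],
    [-4.79,-0.18,0.29,0,0,0,6],
    [-4.79,-0.18,0.29,0,0,0,6],
    [-4.79,-0.18,0.29,0,0,0,6],
    [-4.79,-0.18,0.29,0,0,0,6],
    [-4.79,-0.18,0.29,0,0,0,6],
    [-4.79,-0.18,0.29,0,0,0,6],
  ],
  squeeze=30,
)

```text
clock: 3.18
eef_pos: [449.7, 97.8, 180.1]
eef_rot: [3.141, 0.0, 2.07]
wrist_force: [1.2, 0.2, 0.2]
finger_gap: 60.0
```

```bash
python3 go.py 437 -250.6 120 2.071
```

```text
t 3.17 pos [449.7  97.8 180.1] rot [3.1411e+00 2.0000e-04 2.0697e+00] F [1.2 0.2 0.2] gap 60.0 J [ 0.13  0.15  1.82  0.    1.17 -0.36]
turn [ 0.03  0.01 -0.08] rows 0.01 then shift cm [-29.96 -17.82   6.01] rows 5.66
```

Call:
jog_arm(
  increments=[
    [-4.28,-2.55,0.86,0,0,0,6],
    [-4.28,-2.55,0.86,0,0,0,6],
    [-4.28,-2.55,0.86,0,0,0,6],
    [-4.28,-2.55,0.86,0,0,0,6],
    [-4.28,-2.55,0.86,0,0,0,6],
    [-4.28,-2.55,0.86,0,0,0,6],
    [-4.28,-2.55,0.86,0,0,0,6],
    [0,0,0,0,0,0,6],
  ],
)

```text
clock: 4.18
eef_pos: [435.1, -251.5, 119.0]
eef_rot: [-3.141, -0.001, 2.066]
wrist_force: [0.5, 1.0, -0.1]
finger_gap: 59.8
```

```bash
python3 go.py 437 -250.6 39 2.071
python3 - <<'E'
from h import *
for n,b in(("side",(250,180,110,130,4.5)),("top",(320,170,110,100,5))):
    c=camera(n); crop(c,*b,f"pics/g_{n}.png")
E
```

```text
t 4.17 pos [ 435.1 -251.5  119. ] rot [-3.1410e+00 -7.0000e-04  2.0663e+00] F [ 0.5  1.  -0.1] gap 59.8 J [-0.6   0.32  1.77 -0.    1.06 -1.09]
turn [-0.03 -0.04 -0.27] rows 0.03 then shift cm [-0.01  0.21  8.  ] rows 1.28
```

View pics/g_side.png

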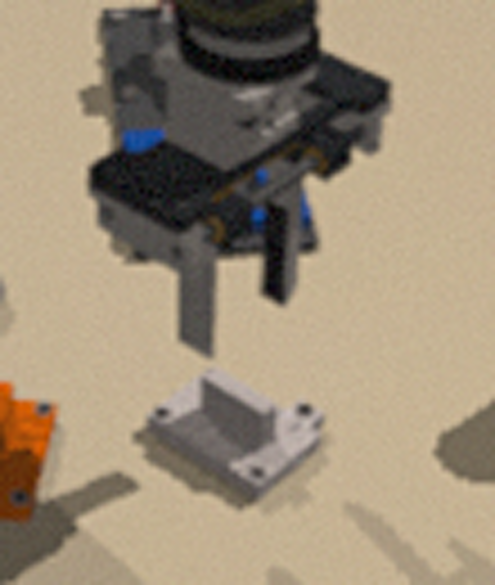

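View pics/g_top.png

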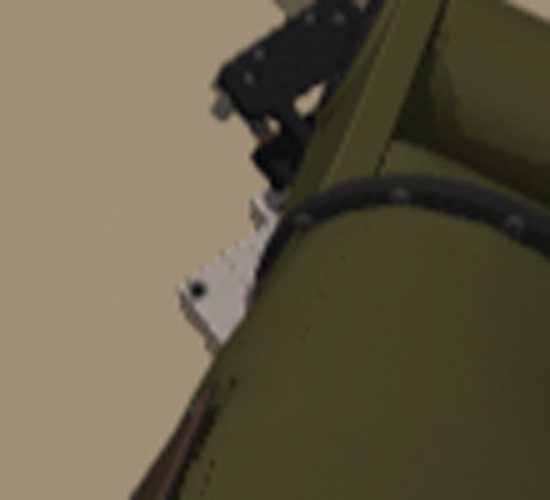

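Call:
jog_arm(
  increments=[
    [0,0.2,2.7,0,0,-0.2,5],
    [0,0,2.7,0,0,0,5],
    [0,0,2.6,0,0,0,5],
    [0,0,0,0,0,0,5],
  ],
)

```text
clock: 4.78
eef_pos: [437.2, -246.7, 38.9]
eef_rot: [-3.14, -0.002, 2.075]
wrist_force: [0.2, 0.2, -0.0]
finger_gap: 50.2
```

```bash
python3 go.py 437 -250.6 39 2.071
python3 - <<'E'
from h import *
c=camera("side"); crop(c,270,220,70,80,7,"pics/g2.png")
E
```

```text
t 4.78 pos [ 437.2 -246.7   38.9] rot [-3.1404e+00 -2.4000e-03  2.0746e+00] F [ 0.2  0.2 -0. ] gap 50.2 J [-0.59  0.44  1.82  0.    0.88 -1.09]
turn [-0.07 -0.14  0.21] rows 0.02 then shift cm [-0.33 -0.2  -0.01] rows 0.06
```

View pics/g2.png

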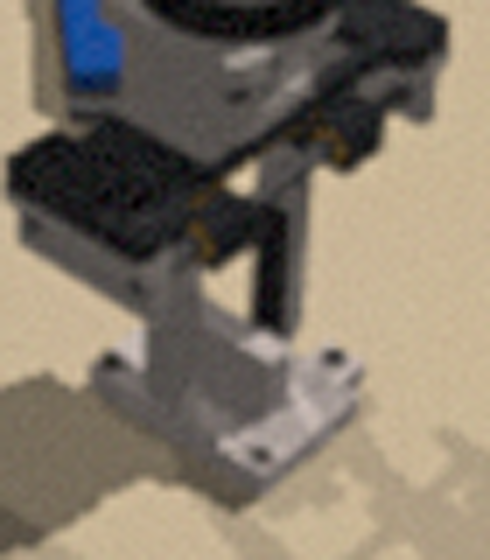

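Call:
jog_arm(
  increments=[
    [-0.33,-0.2,0,0,0,0,5],
    [0,0,0,0,0,0,5],
    [0,0,0,0,0,0,5],
  ],
)

```text
clock: 5.2
eef_pos: [437.5, -252.3, 40.3]
eef_rot: [3.141, 0.001, 2.073]
wrist_force: [0.7, -0.1, -0.4]
finger_gap: 49.7
```

```bash
python3 go.py 437 -250.6 39 2.071
```

```text
t 5.2 pos [ 437.5 -252.3   40.3] rot [3.1412e+00 8.0000e-04 2.0731e+00] F [ 0.7 -0.1 -0.4] gap 49.7 J [-0.6   0.45  1.81 -0.    0.88 -1.1 ]
turn [0.02 0.05 0.12] rows 0.01 then shift cm [0.17 0.03 0.13] rows 0.03
```

Call:
jog_arm(
  increments=[
    [0.1,0,0,0,0,0,1],
    [0,0,0,0,0,0,1],
    [0,0,0,0,0,0,0.5],
    [0,0,0,0,0,0,0.5],
  ],
  squeeze=35,
)

```text
clock: 5.7
eef_pos: [437.0, -251.2, 39.8]
eef_rot: [3.141, 0.0, 2.073]
wrist_force: [1.3, 0.6, 0.7]
finger_gap: 13.5
```

```bash
python3 go.py 437 -250.6 39 2.071;python3 go.py 437 -250.6 39 2.071
```

```text
t 5.7 pos [ 437.  -251.2   39.8] rot [3.1413e+00 2.0000e-04 2.0732e+00] F [1.3 0.6 0.7] gap 13.5 J [-0.59  0.45  1.81  0.    0.88 -1.1 ]
turn [0.02 0.01 0.12] rows 0.01 then shift cm [0.06 0.03 0.08] rows 0.02
t 5.7 pos [ 437.  -251.2   39.8] rot [3.1413e+00 2.0000e-04 2.0732e+00] F [1.3 0.6 0.7] gap 13.5 J [-0.59  0.45  1.81  0.    0.88 -1.1 ]
turn [0.02 0.01 0.12] rows 0.01 then shift cm [0.06 0.03 0.08] rows 0.02
```

Call:
jog_arm(
  increments=[
    [0,0,-1.5,0,0,0,0.5],
    [0,0,-2.5,0,0,0,0.5],
    [0,0,-2.5,0,0,0,0.5],
    [0,0,0,0,0,0,0.5],
  ],
)

```text
clock: 6.2
eef_pos: [437.5, -251.7, 106.6]
eef_rot: [3.14, 0.003, 2.073]
wrist_force: [0.5, -0.0, -3.8]
finger_gap: 13.9
```

```bash
python3 go.py 512.5 -2.9 105 1.333
python3 - <<'E'
from h import *
c=camera("side"); crop(c,270,190,70,80,7,"pics/g3.png")
E
```

```text
t 6.2 pos [ 437.5 -251.7  106.6] rot [3.1401e+00 3.1000e-03 2.0732e+00] F [ 0.5 -0.  -3.8] gap 13.9 J [-0.59  0.34  1.78 -0.    1.02 -1.1 ]
turn [ 0.15  0.14 42.41] rows 3.96 then shift cm [25.94  1.43  0.16] rows 4.16
```

View pics/g3.png

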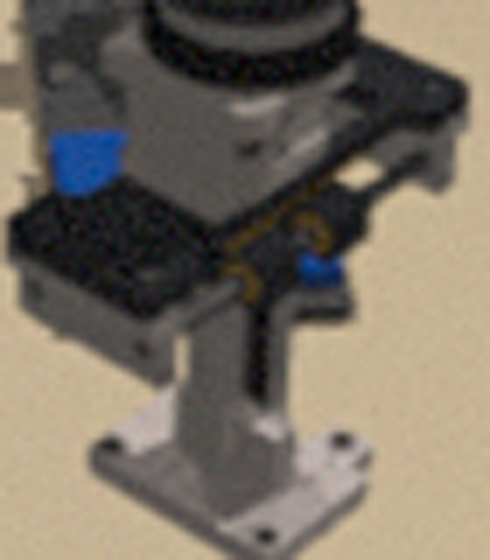

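Call:
jog_arm(
  increments=[
    [0,0,0,0,0,8.48,0.5],
    [0,0,0,0,0,8.48,0.5],
    [0,0,0,0,0,8.48,0.5],
    [0,0,0,0,0,8.48,0.5],
    [0,0,0,0,0,8.48,0.5],
    [3.7,0.2,0,0,0,0,0.5],
    [3.7,0.2,0,0,0,0,0.5],
    [3.7,0.2,0,0,0,0,0.5],
    [3.7,0.2,0,0,0,0,0.5],
    [3.7,0.2,0,0,0,0,0.5],
    [3.7,0.2,0,0,0,0,0.5],
    [3.7,0.2,0,0,0,0,0.5],
    [0,0,0,0,0,0,0.5],
    [0,0,0,0,0,0,0.5],
  ],
)

```text
clock: 8.0
eef_pos: [510.9, -3.1, 103.9]
eef_rot: [-3.14, 0.0, 1.333]
wrist_force: [-0.2, 0.5, -3.7]
finger_gap: 13.8
```

```bash
python3 go.py 512.5 -2.9 68 1.333
```

```text
t 8.0 pos [510.9  -3.1 103.9] rot [-3.1400e+00  4.0000e-04  1.3334e+00] F [-0.2  0.5 -3.7] gap 13.8 J [-0.08  0.36  1.76 -0.    1.03  0.16]
turn [-0.09  0.03  0.03] rows 0.01 then shift cm [0.06 0.15 3.59] rows 0.57
```

Call:
jog_arm(
  increments=[
    [0.05,0.15,1.5,0,0,0,0.5],
    [0,0,1.5,0,0,0,0.5],
    [0,0,0,0,0,0,0.5],
    [0,0,0,0,0,0,0.5],
    [0,0,0,0,0,0,0.5],
  ],
)

```text
clock: 8.62
eef_pos: [513.2, -2.8, 75.1]
eef_rot: [3.141, -0.0, 1.333]
wrist_force: [0.0, 0.1, -2.9]
finger_gap: 13.6
```

```bash
python3 go.py 512.5 -2.9 47.8 1.333
python3 - <<'E'
from fit import *
D={}
for n in("side","top"): D[n]=camera(n)
for n in("side","top"): D[n+"_m"]=regions_of(D[n],"cover_mid")
pickle.dump(D,open("d1.pkl","wb"))
crop(D["side"],250,165,90,85,6.5,"pics/n_s.png");crop(D["top"],200,140,150,110,5,"pics/n_t.png")
for n in("side","top"):
  for r in D[n+"_m"]:
    ys,xs=np.nonzero(r["mask"]);print(n,r["conf"],len(xs),xs.min(),xs.max(),ys.min(),ys.max())
E
```

```text
t 8.62 pos [513.2  -2.8  75.1] rot [ 3.1409e+00 -1.0000e-04  1.3331e+00] F [ 0.   0.1 -2.9] gap 13.6 J [-0.08  0.4   1.77 -0.    0.97  0.16]
turn [ 0.04 -0.01  0.01] rows 0.0 then shift cm [-0.03 -0.07  2.73] rows 0.44
side 0.89 700 234 262 266 296
side 0.83 299 287 312 201 221
side 0.61 1013 251 297 321 361
side 0.21 66 284 298 186 196
top 0.83 893 434 474 253 291
top 0.78 889 356 394 266 298
```

View pics/n_s.png

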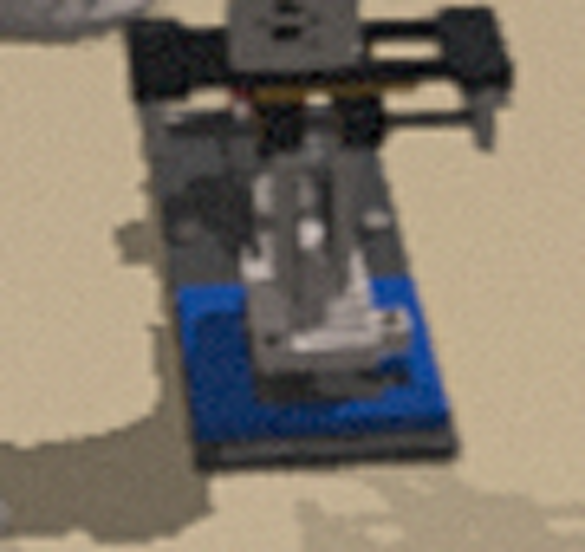

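View pics/n_t.png

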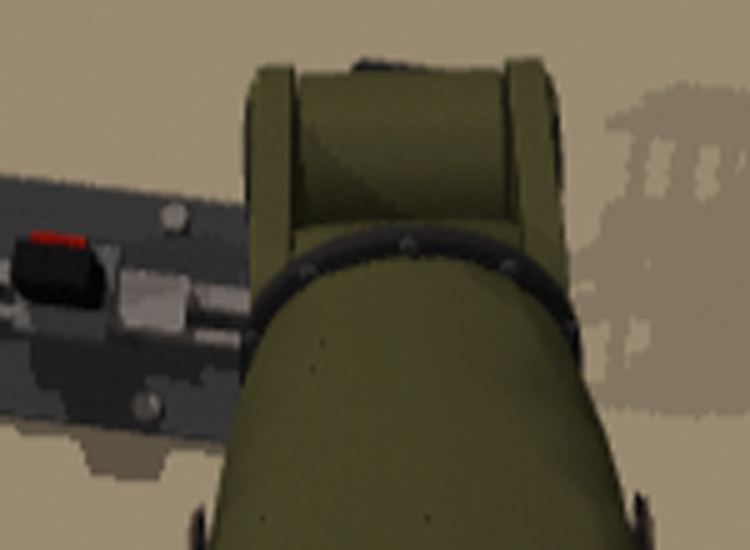

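```bash
cat > ov.py <<'E'
from fit import *
def edges(): return [(i,j) for i in range(8) for j in range(i) if bin(i^j).count("1")==1]
def ov(c,cov,fx,o,sz,S,name):
    o=np.array(o);im=cv2.resize(c["image"][o[1]:o[1]+sz[1],o[0]:o[0]+sz[0],::-1],None,fx=S,fy=S,interpolation=cv2.INTER_CUBIC)
    def L(f,bs,col):
        for b in bs:
            u=(proj(c,f(b))-o+.5)*S-.5
            for i,j in edges(): cv2.line(im,tuple(np.int32(u[i].round())),tuple(np.int32(u[j].round())),col,1,cv2.LINE_AA)
    if cov is not None: L(T(cov),[COVER[0],COVER[2],COVER[4]],(0,255,0))
    if fx is not None:
        L(T(fx),[box(-62,62,-155,-35,8,18),box(-65,65,-170,170,0,8)],(0,255,255))
        for z,k in((18,(255,255,255)),(8,(0,160,255))):
            u=(proj(c,T(fx)(np.c_[pk,np.full(8,z)]))-o+.5)*S-.5; cv2.polylines(im,[np.int32(u.round())],True,k,1,cv2.LINE_AA)
    cv2.imwrite(name,im)
E
python3 - <<'E'
from ov import *
D=pickle.load(open("d1.pkl","rb"))
ov(D["side"],[512.5,-.8,35.3,-.24],[535.1,90.8,0,-.24],(275,185),(55,55),11,"pics/o1.png")
E
```

```text
(no output)
```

View pics/o1.png

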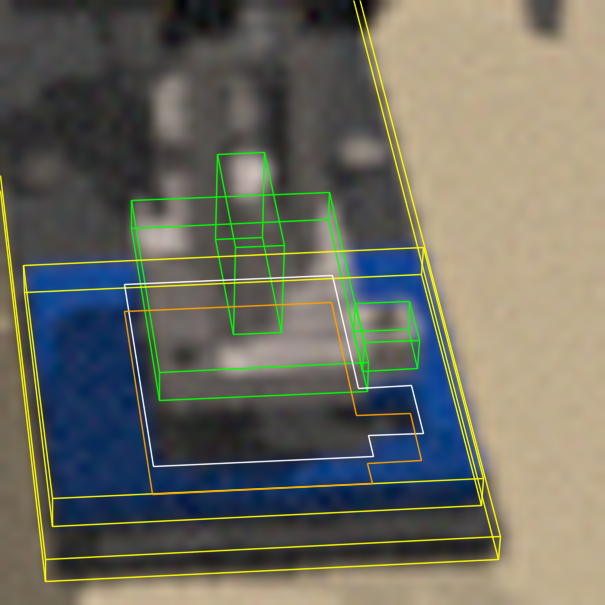

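Run:
```python
from fit import *
D=pickle.load(open("d1.pkl","rb"));c=D["side"]
m=[r for r in D["side_m"] if r["mask"].sum()==299][0]["mask"]
im=c["image"][190:240,275:330].astype(float)
g=np.clip(im*1.6,0,255).astype(np.uint8)[:,:,::-1]
S=12
a=cv2.resize(g,None,fx=S,fy=S,interpolation=cv2.INTER_CUBIC)
cn,_=cv2.findContours(cv2.resize(m[190:240,275:330].astype(np.uint8),None,fx=S,fy=S,interpolation=cv2.INTER_NEAREST),cv2.RETR_EXTERNAL,cv2.CHAIN_APPROX_NONE)
b=a.copy();cv2.drawContours(b,cn,-1,(0,0,255),1)
cv2.imwrite("pics/m1.png",b)
r=im[...,0];bl=im[...,2]
np.set_printoptions(linewidth=250)
# brightness red rows
for y in range(205,232): print(y,"R",im[y-190,8:45,0].astype(int))
```

```text
205 R [ 73  67  66  71 138 159 158 171 141  96  87  85  68  77  84  89  98  83  72  87 105 162 144  80  70  70  71  73  73 103 168 194 189 190 189 192 189]
206 R [ 71  62  68  76 143 182 187 185 153 105  86  84  77  78  86  87  86  81  81  82 104 156 163 109  70  73  72  68  70 101 167 193 192 191 190 192 190]
207 R [ 74  70  74  73 120 164 175 169 147 104  82  88  75  82  87  87  93  83  88  76 100 156 166 118  67  65  54  59  51  63 145 188 194 192 192 187 190]
208 R [ 65  61  66  66  98 123 122 108 102  86  84  81  75  77  91  90  85  93  85  81 107 156 182 141  47  20  26  27  28  29  93 170 190 191 192 193 187]
209 R [ 30  25  37  33  61  96 110 111 111  96  89  83  73  80  90  94  96  93  94  88 132 165 180 139  58   0  24  21  14  25  78 165 195 195 192 190 191]
210 R [ 19  17  16  17  46  92 106 111 109 110  96  87  66  75  89  89  88  99 107 112 139 148 161 142  81  27  21  14  16  22  54 150 190 191 194 191 190]
211 R [ 22  32  27  26  42  95 113 107 109 104 107  95  73  82  87  83  91 113 132 147 155 152 164 144  81  35  32  38  45  24  32 116 179 194 193 188 190]
212 R [ 
[... 2374 characters left out ...]
  32  38  21  27  13  18  19  20  24  12  30  28   0  30  20  22  23  26  14  24  11  27  28  21  19  15  75 148]
228 R [ 19  28  18  14  15  14  13  12  27  29  12   3  35  10  17  24  19   7  12  31  20  18  20  26  14  25  20  27  24  23  17  18  17   3  16  37 123]
229 R [ 17  19  15  21   6  26  10  18  10   9  24  18  22   7  28   5  26  15  10  14   4  27  16   4  26  25  22   3  12  30  30  25  23  16   3  34 113]
230 R [ 23  16  24  23   8  13  19  29   5  19  20  26  20  22  20   4  22  18  32  21  23   4  26  14  10  14  26  19  32  30  28  15  17  11  36  42 100]
231 R [20 21  7 20 22 21 19 25 28  6 16 10 23 16 24 22 25 18 15 29 35 32 27 39 28 41 37 41 42 48 45 47 50 45 56 62 91]
```

View pics/m1.png

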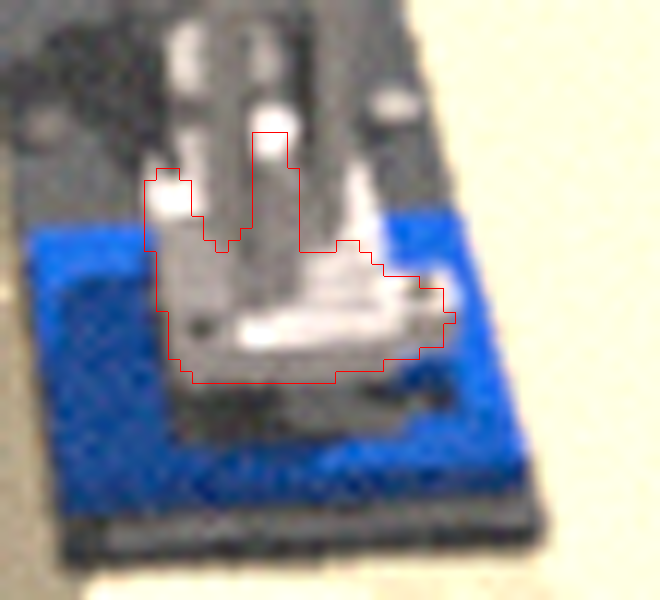

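Call:
jog_arm(
  increments=[
    [-0.06,0.01,0.8,0,0,0,0.5],
    [0,0,0.6,0,0,0,0.5],
    [0,0,0.4,0,0,0,0.5],
    [0,0,0,0,0,0,0.5],
    [0,0,0,0,0,0,0.5],
  ],
)

```text
clock: 9.45
eef_pos: [513.1, -3.3, 56.8]
eef_rot: [3.141, -0.0, 1.333]
wrist_force: [-0.8, -0.3, -3.4]
finger_gap: 13.7
```

```bash
python3 go.py 513.2 -3.4 47.8 1.333
```

```text
t 9.45 pos [513.1  -3.3  56.8] rot [ 3.1414 -0.      1.3332] F [-0.8 -0.3 -3.4] gap 13.7 J [-0.08  0.43  1.78  0.    0.93  0.16]
turn [ 0.01 -0.    0.01] rows 0.0 then shift cm [-0.01  0.02  0.9 ] rows 0.14
```

Call:
jog_arm(
  increments=[
    [0,0,0.2,0,0,0,0.5],
    [0,0,0.2,0,0,0,0.5],
    [0,0,0,0,0,0,0.5],
  ],
)

```text
clock: 9.82
eef_pos: [512.9, -3.3, 52.6]
eef_rot: [-3.141, 0.0, 1.333]
wrist_force: [-0.2, 1.1, -3.3]
finger_gap: 13.6
```

Call:
jog_arm(
  increments=[
    [0,0,0.15,0,0,0,0.5],
    [0,0,0.15,0,0,0,0.5],
    [0,0,0,0,0,0,0.5],
  ],
)

```text
clock: 10.2
eef_pos: [512.9, -3.3, 49.6]
eef_rot: [-3.141, 0.0, 1.333]
wrist_force: [-0.2, 0.2, -3.8]
finger_gap: 14.0
```

Call:
jog_arm(
  increments=[
    [0,0,0.1,0,0,0,0.5],
    [0,0,0.1,0,0,0,0.5],
    [0,0,0,0,0,0,0.5],
  ],
)

```text
clock: 10.58
eef_pos: [513.0, -3.3, 47.8]
eef_rot: [3.141, -0.0, 1.333]
wrist_force: [-0.0, 0.5, -2.9]
finger_gap: 14.0
```

Call:
jog_arm(
  increments=[
    [0,0,0.1,0,0,0,0.5],
    [0,0,0,0,0,0,0.5],
  ],
)

```text
clock: 10.82
eef_pos: [513.0, -3.3, 47.7]
eef_rot: [3.141, 0.0, 1.333]
wrist_force: [-7.6, 0.8, 12.5]
finger_gap: 14.2
```

Call:
jog_arm(
  increments=[
    [0,0,-0.05,0,0,0,0.5],
    [0,0,0,0,0,0,3.5],
    [0,0,0,0,0,0,3.5],
    [0,0,0,0,0,0,3.5],
    [0,0,-4,0,0,0,5],
    [0,0,-5,0,0,0,6],
    [0,0,-5,0,0,0,6],
    [0,0,0,0,0,0,6],
  ],
)

```text
clock: 11.82
eef_pos: [514.4, -3.4, 190.8]
eef_rot: [3.135, -0.001, 1.333]
wrist_force: [-0.5, -0.3, -0.1]
finger_gap: 59.8
```

```bash
python3 - <<'E'
from ov import *
D={"side":camera("side")}
D["m"]=regions_of(D["side"],"cover_mid")
pickle.dump(D,open("d2.pkl","wb"))
ov(D["side"],[512.9,-1.6,8,-.24],None,(265,160),(65,80),7,"pics/p1.png")
for r in D["m"]:
    ys,xs=np.nonzero(r["mask"]);print(r["conf"],len(xs),xs.min(),xs.max(),ys.min(),ys.max())
    if 200<ys.mean()<230 and r["conf"]>.4: print(fit([(D["side"],r["mask"])],rcover,[513,-1.6,8,-.24],[6,6,4,.05]),fit([(D["side"],r["mask"])],rcover,[513,-1.6,8,-.24],[6,6,4,.05],(0,1,3)))
E
python3 go.py 553 168 140 1.333
```

```text
0.94 993 251 297 322 360
0.83 698 234 262 265 296
0.56 363 287 312 207 227
(array([ 5.11993079e+02,  1.47215087e+00,  8.72897583e+00, -2.36683507e-01]), np.float64(0.1518595041322314)) (array([ 5.12539820e+02,  4.09446454e+00,  8.00000000e+00, -2.44789499e-01]), np.float64(0.14514462809917356))
t 11.93 pos [512.8  -3.3 186.8] rot [-3.1416e+00  1.0000e-04  1.3332e+00] F [-0.7 -0.9 -0.2] gap 59.8 J [-0.08  0.26  1.68 -0.    1.21  0.16]
turn [-0.    0.    0.01] rows 0.0 then shift cm [17.59 -0.13  4.68] rows 2.91
```

View pics/p1.png

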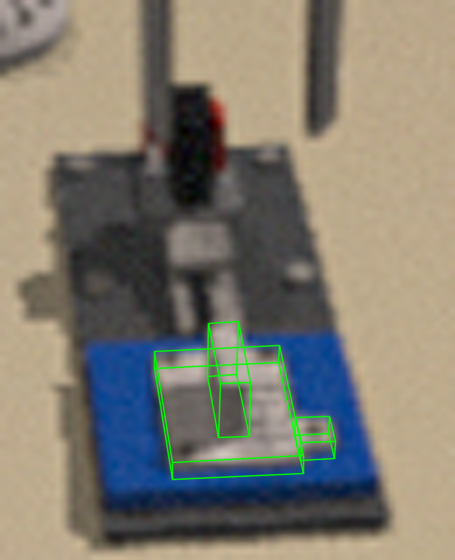

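```bash
python3 go.py 554.9 165.6 130 1.333 554.9 165.6 70 1.333
```

```text
t 11.93 pos [512.8  -3.3 186.8] rot [-3.1416e+00  1.0000e-04  1.3332e+00] F [-0.7 -0.9 -0.2] gap 59.8 J [-0.08  0.26  1.68 -0.    1.21  0.16]
turn [-0.    0.    0.01] rows 0.0 then shift cm [17.4   0.11  5.68] rows 2.93
turn [0. 0. 0.] rows 0.0 then shift cm [ 0. -0.  6.] rows 0.96
```

Call:
jog_arm(
  increments=[
    [4.35,0.03,1.42,0,0,0,6],
    [4.35,0.03,1.42,0,0,0,6],
    [4.35,0.03,1.42,0,0,0,6],
    [4.35,0.02,1.42,0,0,0,6],
    [0,0,0,0,0,0,6],
    [0,0,0,0,0,0,6],
    [0,0,0,0,0,0,6],
  ],
)

```text
clock: 12.8
eef_pos: [554.9, 164.6, 130.4]
eef_rot: [-3.141, 0.0, 1.332]
wrist_force: [0.2, 0.5, 0.5]
finger_gap: 60.0
```

```bash
python3 go.py 554.9 165.6 70 1.333
python3 - <<'E'
from h import *
c=camera("side"); crop(c,255,130,75,100,6,"pics/c1.png")
E
```

```text
t 12.8 pos [554.9 164.6 130.4] rot [-3.1414e+00  2.0000e-04  1.3320e+00] F [0.2 0.5 0.5] gap 60.0 J [ 0.23  0.46  1.54 -0.    1.14  0.46]
turn [-0.01  0.01 -0.05] rows 0.01 then shift cm [ 0.1  -0.03  6.04] rows 0.97
```

View pics/c1.png

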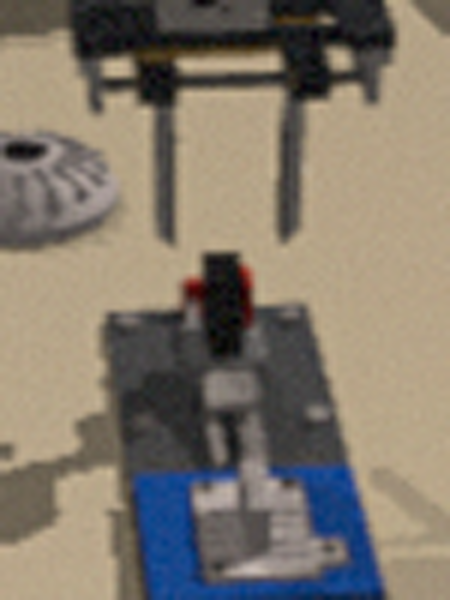

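Call:
jog_arm(
  increments=[
    [0.1,0,2,0,0,0,6],
    [0,0,2,0,0,0,6],
    [0,0,2,0,0,0,6],
    [0,0,0,0,0,0,5],
    [0,0,0,0,0,0,5],
  ],
)

```text
clock: 13.48
eef_pos: [555.7, 166.3, 71.5]
eef_rot: [3.141, -0.001, 1.333]
wrist_force: [-0.5, -0.8, -0.2]
finger_gap: 50.5
```

```bash
python3 go.py 554.9 165.6 70 1.333
python3 - <<'E'
from h import *
c=camera("side"); crop(c,265,150,55,70,8,"pics/c2.png")
c=camera("top"); crop(c,180,150,110,90,6,"pics/c2t.png")
E
```

```text
t 13.47 pos [555.7 166.3  71.5] rot [ 3.1405e+00 -5.0000e-04  1.3327e+00] F [-0.5 -0.8 -0.2] gap 50.5 J [ 0.23  0.54  1.58 -0.    1.03  0.47]
turn [ 0.06 -0.03 -0.02] rows 0.01 then shift cm [-0.09 -0.06  0.15] rows 0.03
```

View pics/c2.png

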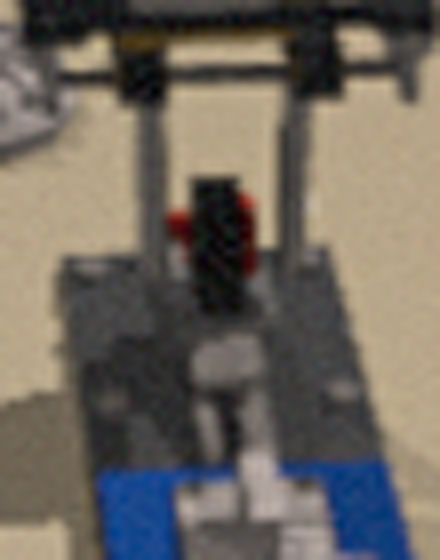

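View pics/c2t.png

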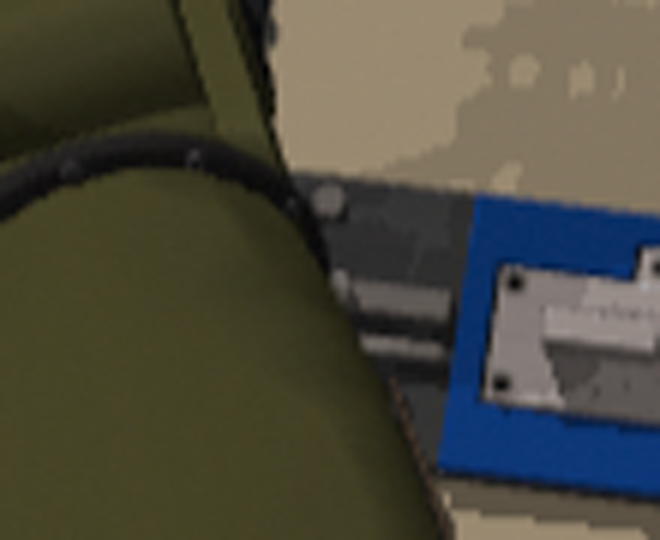

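Call:
jog_arm(
  increments=[
    [0,0,0,0,0,0,3.4],
    [0,0,0,0,0,0,2.6],
    [0,0,0,0,0,0,2.4],
    [0,0,0,0,0,0,1.5],
    [0,0,0,0,0,0,1.5],
  ],
  squeeze=35,
)

```text
clock: 14.2
eef_pos: [554.5, 166.9, 70.8]
eef_rot: [-3.14, 0.0, 1.334]
wrist_force: [-8.9, 1.7, 7.0]
finger_gap: 22.1
```

```bash
python3 go.py 554.9 165.6 70 1.333
```

```text
t 14.2 pos [554.5 166.9  70.8] rot [-3.1402e+00  2.0000e-04  1.3337e+00] F [-8.9  1.7  7. ] gap 22.1 J [0.23 0.54 1.58 0.   1.03 0.47]
turn [-0.08  0.01  0.04] rows 0.01 then shift cm [-0.11  0.06  0.08] rows 0.02
```

Call:
jog_arm(
  increments=[
    [-0.4,-0.05,0,0,0,0,1.5],
    [-0.8,0,0,0,0,0,1.5],
    [-0.8,0,0,0,0,0,1.5],
    [-0.8,0,0,0,0,0,1.5],
    [-0.8,0,0,0,0,0,1.5],
    [0,0,0,0,0,0,1.5],
  ],
)

```text
clock: 14.95
eef_pos: [546.0, 131.1, 70.8]
eef_rot: [-3.141, 0.0, 1.333]
wrist_force: [-5.2, 0.6, 7.4]
finger_gap: 22.1
```

```bash
python3 go.py 554.9 165.6 70 1.333;python3 - <<'E'
from h import *
c=camera("side"); crop(c,265,150,55,70,8,"pics/c3.png")
E
```

```text
t 14.95 pos [546.  131.1  70.8] rot [-3.1413e+00  1.0000e-04  1.3329e+00] F [-5.2  0.6  7.4] gap 22.1 J [0.17 0.5  1.63 0.   1.01 0.41]
turn [-0.02  0.01 -0.01] rows 0.0 then shift cm [3.57 0.05 0.08] rows 0.57
```

View pics/c3.png

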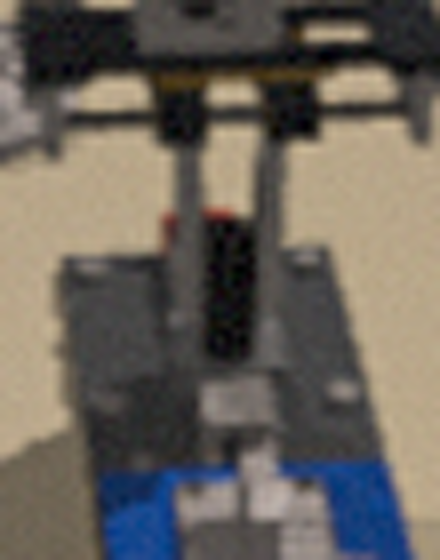

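Call:
jog_arm(
  increments=[
    [-0.8,0,0,0,0,0,1.5],
    [-0.8,0,0,0,0,0,1.5],
    [-0.8,0,0,0,0,0,1.5],
    [-0.8,0,0,0,0,0,1.5],
    [-0.5,0,0,0,0,0,1.5],
    [0,0,0,0,0,0,1.5],
    [0,0,0,0,0,0,1.5],
  ],
)

```text
clock: 15.88
eef_pos: [537.5, 95.2, 70.8]
eef_rot: [3.141, 0.0, 1.333]
wrist_force: [-4.4, -0.4, 6.5]
finger_gap: 22.1
```

Call:
jog_arm(
  increments=[
    [-0.3,0,0,0,0,0,1.5],
    [-0.3,0,0,0,0,0,1.5],
    [0,0,0,0,0,0,1.5],
  ],
)

```text
clock: 16.25
eef_pos: [536.1, 89.4, 70.8]
eef_rot: [3.141, 0.0, 1.333]
wrist_force: [-3.7, 0.2, 6.1]
finger_gap: 22.0
```

Call:
jog_arm(
  increments=[
    [-0.2,0,0,0,0,0,1.5],
    [-0.2,0,0,0,0,0,1.5],
    [0,0,0,0,0,0,1.5],
  ],
)

```text
clock: 16.62
eef_pos: [535.4, 86.3, 70.8]
eef_rot: [3.141, -0.001, 1.333]
wrist_force: [-1.9, 6.6, 3.8]
finger_gap: 21.7
```

Call:
jog_arm(
  increments=[
    [-0.1,0,0,0,0,0,1.5],
    [0,0,0,0,0,0,1.5],
  ],
)

```text
clock: 16.88
eef_pos: [535.3, 86.2, 70.8]
eef_rot: [3.14, -0.003, 1.333]
wrist_force: [1.8, 13.4, 1.9]
finger_gap: 21.5
```

```bash
python3 go.py 535.4 86.3 130 1.333;python3 - <<'E'
from h import *
c=camera("side"); crop(c,265,150,55,80,7,"pics/c4.png")
E
```

```text
t 16.88 pos [535.3  86.2  70.8] rot [ 3.1405e+00 -2.6000e-03  1.3334e+00] F [ 1.8 13.4  1.9] gap 21.5 J [0.09 0.46 1.69 0.   0.98 0.33]
turn [ 0.06 -0.15  0.02] rows 0.01 then shift cm [ 0.01  0.   -5.92] rows 0.95
```

View pics/c4.png

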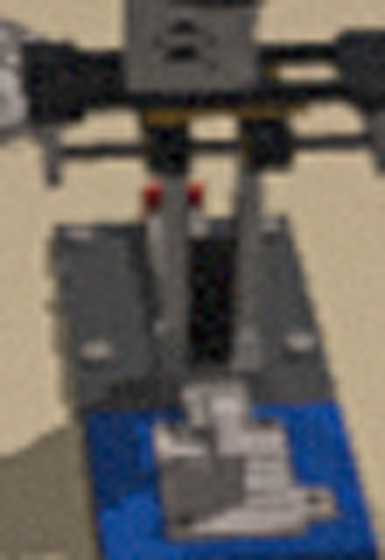

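Call:
jog_arm(
  increments=[
    [0,0,0,0,0,0,3.6],
    [0,0,0,0,0,0,5.6],
    [0,0,0,0,0,0,6],
    [0,0,0,0,0,0,6],
    [0,0,-4,0,0,0,6],
    [0,0,-5,0,0,0,6],
    [0,0,-5,0,0,0,6],
    [0,-3,-3,0,0,0,6],
  ],
)

```text
clock: 17.92
eef_pos: [506.3, 91.8, 242.6]
eef_rot: [3.139, -0.001, 1.332]
wrist_force: [0.4, -0.1, 0.3]
finger_gap: 59.7
```

Call:
jog_arm(
  increments=[
    [5,-3,-2,0,0,0,6],
    [5,-3,0,0,0,0,6],
    [5,-3,0,0,0,0,6],
    [5,-3,0,0,0,0,6],
    [5,-2,0,0,0,0,6],
    [0,0,0,0,0,0,6],
    [0,0,0,0,0,0,6],
  ],
)

```text
clock: 18.8
eef_pos: [428.6, 367.4, 260.2]
eef_rot: [-3.141, 0.001, 1.333]
wrist_force: [-0.3, -0.4, 0.1]
finger_gap: 60.2
```

Run:
```python
from ov import *
D={n:camera(n) for n in("side","top")}
for n in D: print(n,[(round(r["conf"],2),r["mask"].sum()) for r in []])
ms={n:regions_of(D[n],"cover_mid") for n in D}
pickle.dump((D,ms),open("d3.pkl","wb"))
crop(D["side"],265,165,60,75,8,"pics/e_s.png"); crop(D["top"],170,165,145,80,5.5,"pics/e_t.png")
print(read_state()["clock"],read_state()["eef_pos"].round(0))
for n in D:
  for r in ms[n]:
    ys,xs=np.nonzero(r["mask"]);u=proj(D[n],[[513,0,20]])[0]
    if np.hypot(xs.mean()-u[0],ys.mean()-u[1])<15: print(n,r["conf"],len(xs),fit([(D[n],r["mask"])],rcover,[513,0,8,-.24],[6,6,4,.05],(0,1,3)))
```

```text
side []
top []
19.0 [429. 367. 261.]
side 0.93 361 (array([ 5.10625516e+02,  4.81468474e+00,  8.00000000e+00, -2.42331909e-01]), np.float64(0.17174515235457063))
top 0.83 736 (array([ 5.13643179e+02,  1.96098766e-02,  8.00000000e+00, -2.28749221e-01]), np.float64(0.1671195652173913))
```

View pics/e_s.png

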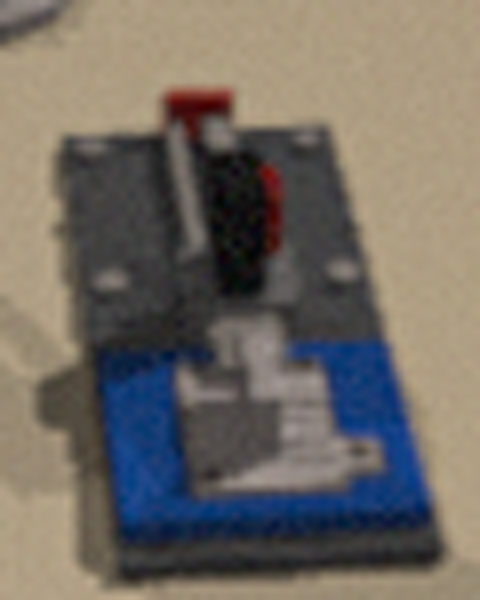

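View pics/e_t.png

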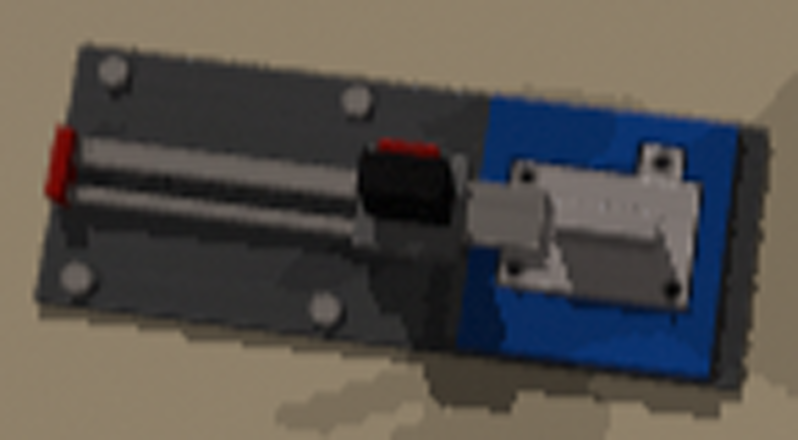

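Run:
```python
from ov import *
from b import CL
D,ms=pickle.load(open("d3.pkl","rb"));D0=pickle.load(open("d0.pkl","rb"))
fs=[535.1,90.8,0,-.24];ft=[535.5,93.4,0,-.24]
for lab,E,y in(("start",D0,76),("end",D,-6)):
  for n,fx in(("side",fs),("top",ft)):
    im=E[n]["image"].astype(float);ex=np.clip(im[...,0]-1.0*(im[...,1]+im[...,2])/2-12,0,None)
    u=proj(E[n],T(fx)([[14,y,67]]))[0]; x,v=np.int32(u.round()); w=ex[v-6:v+7,x-8:x+9]
    print(lab,n,u.round(1),"red sum",w.sum().round(),"max",w.max().round())
o=np.array([185,170]);S=6
for n,fx,o in(("top",ft,(215,175)),("side",fs,(270,165))):
    o=np.array(o);im=cv2.resize(D[n]["image"][o[1]:o[1]+70,o[0]:o[0]+90,::-1],None,fx=7,fy=7,interpolation=cv2.INTER_CUBIC)
    for b in CL[1:]:
        u=(proj(D[n],T(fx)(b+[0,-6,0]))-o+.5)*7-.5
        for i,j in edges(): cv2.line(im,tuple(np.int32(u[i].round())),tuple(np.int32(u[j].round())),(255,0,255),1,cv2.LINE_AA)
    cv2.imwrite(f"pics/f_{n}.png",im)
```

```text
side [78.671875] 0.13576858108108109 q 41.328125
top [76.09375] 0.1072041166380789 q 43.90625
start side [295.7 179. ] red sum 2074.0 max 71.0
start top [212.3 188.9] red sum 1831.0 max 96.0
end side [298.3 190.9] red sum 1012.0 max 84.0
end top [244.3 193.1] red sum 1646.0 max 82.0
```

View pics/f_top.png

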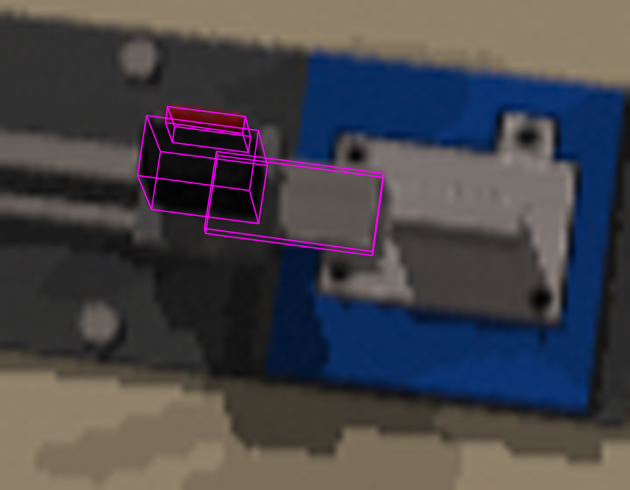

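View pics/f_side.png

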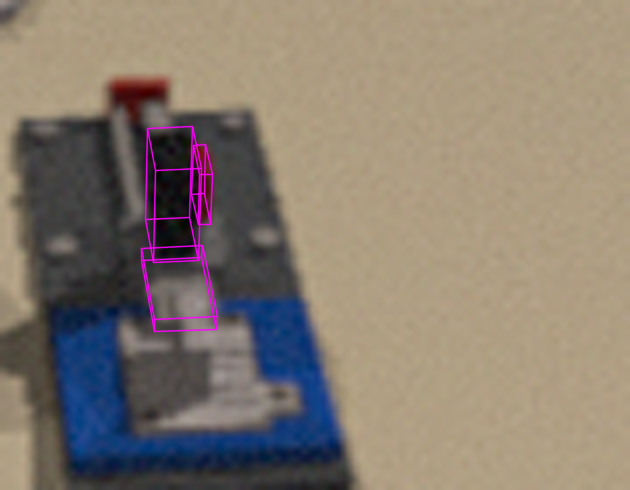

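Run:
```python
from cell import *
s=read_state();print(s["clock"],s["qd"].round(3),s["wrist_force"].round(1)); print(sign_off())
```

```text
19.0 [ 0.003  0.002 -0.004  0.002  0.001  0.002] [-0.  -0.3 -0.4]
the job is handed in; nothing more can be done
None
```

The cover is seated in the nest with its ear in the notch, and the clamp is home with its button out. I handed the job in at about 19 s of the 54 s allowed.

- **Cover:** I picked up the grey cover (not the two orange ones) by its fin and turned it 42° to match the nest. I lowered it until the floor pushed back, with the tool at 47.7 mm against an expected 47.8 mm, and then released it.
- **Clamp:** I pinched the post and button together; the gap read about 22 mm, where 23 mm means fully in. I slid the clamp about 83 mm until the end stop pushed back with 13 N, then let go and moved the arm clear.

**Last checks:**
- The clamp drawn at home with its button out matches both pictures, and the toe lies over the cover's edge.
- The arm is at rest with almost no force on the wrist.
- I kept the arm away from the ribbed cover and the jar, but did not measure their positions again at the end.

**What disagreed:**
- Before the move, the two cameras differed by about 2.5 mm on both cover and nest, within their calibration error.
- The last outline fit put the cover about 1 mm from the nest's centre in the top view, but about 7 mm off (mostly along y) in the side view. The toe and fin hide part of the cover there and the fit was poor, so I relied on the floor contact and the pictures.
- The 22 mm gap is 1 mm under the fully-in figure, so that reading is slightly off.

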